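# Load the two-bay battery charger

## Robot

A 6-joint arm with a two-finger parallel gripper is mounted at the origin on the work surface; the furniture and walls round the work are solid. World frame = base frame: x ahead of the robot, y to its left, z up, the work surface at z = 0. Lengths are in m, angles in degrees, forces in N, time in s.
With the tool pointing down it reaches from about 0.4 to 0.825 m from the base axis. Payload 7 kg.
Tool frame: the origin (TCP) lies at the very end of the fingers, on their centre line; the grasp point (between the pads) lies 19 mm behind it (ctrl.grip_point_offset is the distance from the TCP to the grasp point, in m); x points along the fingers, z is the direction in which the jaws open and shut, and the axes are right-handed (so a half turn about x gives the same grasp; the last joint's range is limited). The gripper opens to 88 mm and grips with 3 to 60 N. Pads are 19 mm wide; open, the fingers measure 130 mm over their backs; the gripper's body (78 mm by 193 mm) begins 47 mm behind the grasp point.
Start: joints at [82.168, 20.546, 0.682, 0, -70.136, -16.507], TCP at [0.278, 0.615, 0.227] pointing down, gripper open.
Joint ranges: [-176.03, 176.03], [-82.01, 121.73], [-58.28, 71.71], [-173.87, 95.51], [-174.79, -0.11], [-173.66, 173.66]. Speed limits (degrees/s): [136.94, 136.94, 172.46, 180, 180, 180].

## Interface

Orientations are given as [roll, pitch, yaw] about the fixed x, y, z axes, in that order (R = Rz(yaw) Ry(pitch) Rx(roll)).
In Python, from plant import get_obs, snapshot, calibration, close_job, ctrl gives the robot as it stands.
- The arm moves only by the tool move_arm, never from a script. Its argument "commands" is a list that holds one entry, the list of rows, each a list of 4 numbers: the shift along the tool's x, y, z in cm, then the turn about the tool's x in rad. In form: [[[dx, dy, dz, spin], ...]]. A call has 1 to 8 rows; each row shifts and turns the commanded pose from where the row before left it, along the tool's axes as they then stand; what a row does not reach is not made up. A row lasts 1/10 s, in which the tool goes at most 50 mm and 8.59 degrees, less where a joint would pass 70% of its speed; a pose out of reach is approached as far as the arm can. A call with a gripper value outside its range is refused whole. "jaw" is the finger opening in cm, from 0 to 8.76, set as the call begins (left out, the last holds). The fingers move at their own pace and stop on an object; the grip force is fixed at half the most. Time passes only in rows, so rows that do not move let the fingers close. It gives the time, the measured TCP pose, the force and the opening at its end, in the units of the state.
- get_obs(): the state, without advancing time (a new reading comes with each control period).
- snapshot(name): name is "side" or "top"; returns (picture, depth): 480x640x3 uint8, red, green, blue; 480x640 float32, m along the optical axis (not along the pixel's ray), 0 where there is no reading.
- calibration(name): a dict with "mtx" (3x3 intrinsics, pixels), "T" (4x4, takes a point from camera to world coordinates). Camera axes: x right, y up, looking along -z (the intrinsics and any distortion apply to the point x, -y, -z); pixel columns grow to the right and rows downward; lengths in m; the calibration is good to about 2 mm. A picture is of the moment at which its call begins. calibration takes no time and is no camera call.
- close_job(): hands the job in, once; it reports no verdict.
The state is a dict: "clock": time; "joint_pos": joint angles; "qvel": joint speeds; "tau": joint torques, N m; "tool_pos": TCP position; "orientation": TCP orientation; "force": force on the tool from outside, world axes, zero at the start; "moment": the same for the moment, N m; "opening": finger opening in m.
Only numpy, scipy, OpenCV 4.12 (cv2) and the standard library are available. Lean on these libraries where they do the work, as an engineer would, in place of code of your own. Each camera call takes 0.05 s, during which the arm holds its last target. There are 200 camera calls.

## Task

Put the two scanner batteries on charge: take the charger's stiff dust cover by its red handle and raise it until it stands straight up, not leaning back. Then drop the batteries upright, one after the other in any order, into the bays that fit them, right down to the floor: the slim blue-capped one into the narrow blue-marked bay, the thick orange-capped one into the wide orange-marked bay. Leave the cover standing straight up, knock no battery over, and leave the tape rolls and parcels where they are.

Things in the scene. Friction and masses are not known exactly. Their poses are not given: they have to be found in the camera images.
- charger: grey two-bay battery charger, fixed to the table: a block 170 (x) x 200 (y) x 75 (z) mm; origin at the centre of its underside, front (with the blue and the orange plate) = its -x, hinge of the cover along its rear (+x) top edge. The two bays are rectangular pockets in its top, 50 mm deep.
- slim_bay (a point): centre of the floor of the narrow, blue-marked bay, 25 mm above the table, 50 mm below the charger's top; the bay is 71 mm along the charger's x and 37 mm along its y, mouth chamfered 3 mm; axes as the charger's. Lies at (-25, +48, 25) mm in the charger's frame
- wide_bay (a point): centre of the floor of the wide, orange-marked bay, 25 mm above the table; 71 mm along the charger's x and 53 mm along its y, otherwise as slim_bay. Lies at (-25, -48, 25) mm in the charger's frame
- cover (a joint): angle of the white dust cover (162 x 194 x 6 mm): 0 = shut, lying level over the bays; 1.57 = standing straight up at the charger's rear edge; 2.1 = stop, leaning back away from the robot. The hinge is stiff: the cover stays where it is left (about 4 to 5 N at the handle moves it)
- cover_hinge (a point): centre of the cover's hinge line, at (80, 0, 81) mm in the charger's frame; the hinge line runs along the charger's y; axes as the charger's
- cover_handle (a point): middle of the red handle bar of the cover: a round bar 10 mm thick and 84 mm long, parallel to the hinge, 212 mm from the hinge line in the cover's plane; 43 mm of clear space between the bar and the cover's front edge, where a finger passes. Shut, it is in front of the charger, 81 mm above the table; with the cover upright it is at its top, 293 mm above the table
- slim_pack: slim battery: upright black block with blue cap, 64 (x) x 30 (y) x 100 (z) mm, 0.25 kg; origin at the centre of its underside, z up. Same either way round (half turn about z)
- wide_pack: thick battery: upright black block with orange cap, 64 (x) x 46 (y) x 100 (z) mm, 0.38 kg; origin at the centre of its underside, z up. Same either way round
- tape_clear: bystander: pale roll of parcel tape lying flat, 92 mm across, 48 mm high; origin at the centre of its underside
- tape_brown: bystander: brown roll of parcel tape lying flat, 110 mm across, 48 mm high; origin at the centre of its underside
- small_parcel: bystander: small cardboard parcel 75 x 112 x 47 mm high; origin at the centre of its underside
- flat_parcel: bystander: little flat cardboard parcel 55 x 76 x 30 mm high; origin at the centre of its underside
Mind the look-alikes: they are no part of the job. Leave any purple or turquoise look-alike of the wide_pack alone.

How it is judged (in metres and radians):
On the way, in this order (a step that is already met when the one before it is completed fails the run):
1. the cover stands straight up (within 0.2 rad) with both batteries still outside the bays (value of joint cover between 1.37 and 1.77 rad and horizontal distance between slim_pack and slim_bay above 0.05 m and horizontal distance between wide_pack and wide_bay above 0.05 m), for 0.2 s.
2. one of the batteries is down in its own bay (((horizontal distance between slim_pack and slim_bay below 0.008 m and z of slim_pack in the frame of slim_bay below 0.006 m) or (horizontal distance between wide_pack and wide_bay below 0.008 m and z of wide_pack in the frame of wide_bay below 0.006 m))), for 0.2 s.
At the end, for the whole second after the job is handed in: The cover stands within 0.2 rad of straight up; each battery is upright (within 0.15 rad), at rest, in its own bay (within 8 mm of the bay's centre) and down on its floor (within 6 mm) (value of joint cover between 1.37 and 1.77 rad and horizontal distance between slim_pack and slim_bay below 0.008 m and z of slim_pack in the frame of slim_bay below 0.006 m and angle between each of slim_pack, wide_pack's own z axis and vertical below 0.15 rad and horizontal distance between wide_pack and wide_bay below 0.008 m and z of wide_pack in the frame of wide_bay below 0.006 m and linear speed of each of slim_pack, wide_pack below 0.02 m/s); the robot touches nothing.
It fails at once if the cover is pushed back beyond 1.9 rad (value of joint cover above 1.9 rad).
It fails at once if a tape roll or a parcel is shifted by more than 30 mm (distance of any of tape_clear, tape_brown, small_parcel, flat_parcel from where it was at the start of the episode above 0.03 m).
It fails at once if a battery is knocked over (angle between any of slim_pack, wide_pack's own z axis and vertical above 0.8 rad).
It also fails if it takes over 72 s, if anything falls off the work surface, if the arm or the gripper's body presses on something with over 40 N, if the wrist force passes 120 N, or if a joint passes its speed limit or range.

## Working session

There is one attempt and no reset: what is moved stays moved. The work goes in short steps, Python scripts to look and compute and a tool call to move; the robot and the scene stay as the last step left them, time stands still between calls to the robot, and variables do not carry over. Pictures are saved under pics/ and viewed, about 8 in all and at most 12, crops included, and the job is handed in when it is done.

Besides the shell and the picture viewer there is one more tool, called after "Emit:" in YAML: its name, and indented under it one key for each argument. move_arm: Moves the arm, as the interface text tells. Its arguments: {"type":"object","properties":{"commands":{"type":"array"},"jaw":{"type":"number"}},"required":["commands"]}

```bash
mkdir -p pics; ls; cat > h.py <<'E'
import numpy as np, cv2
from plant import get_obs, snapshot, calibration, close_job, ctrl
def shot(n,tag):
    im,d=snapshot(n); np.savez('/tmp/%s.npz'%n,im=im,d=d); cv2.imwrite('pics/%s_%s.png'%(n,tag),im[:,:,::-1]); return im,d
def load(n):
    z=np.load('/tmp/%s.npz'%n); return z['im'],z['d']
def cloud(n,d):
    c=calibration(n);K=c['mtx'];v,u=np.mgrid[:480,:640]
    P=np.stack([(u-K[0,2])/K[0,0]*d,-(v-K[1,2])/K[1,1]*d,-d,np.ones_like(d)],-1)
    return (P@np.array(c['T']).T)[...,:3]
E
python3 - <<'E'
from h import *
for n in('top','side'):
    im,d=shot(n,'0'); c=calibration(n); print(n,{k:np.round(v,3) for k,v in c.items()}, (d>0).mean())
print(get_obs()); print(ctrl.grip_point_offset)
E
```

```text
pics
top {'mtx': array([[489.021,   0.   , 317.741],
       [  0.   , 489.021, 242.863],
       [  0.   ,   0.   ,   1.   ]]), 'T': array([[ 0.06 ,  0.973, -0.223,  0.188],
       [-0.998,  0.056, -0.02 , -0.013],
       [-0.007,  0.224,  0.974,  1.513],
       [ 0.   ,  0.   ,  0.   ,  1.   ]])} 0.99591796875
side {'mtx': array([[437.707,   0.   , 319.572],
       [  0.   , 437.707, 237.288],
       [  0.   ,   0.   ,   1.   ]]), 'T': array([[ 0.886,  0.239, -0.397,  0.066],
       [-0.463,  0.485, -0.741, -0.901],
       [ 0.016,  0.841,  0.541,  0.733],
       [ 0.   ,  0.   ,  0.   ,  1.   ]])} 0.9608040364583333
{'clock': 0.1, 'joint_pos': array([ 8.21693017e+01,  2.05857780e+01,  6.39176648e-01, -1.60117991e-02,
       -7.01357961e+01, -1.65075869e+01]), 'qvel': array([-2.90215766e-02, -4.38888788e-02,  1.07242990e-01, -9.72652987e-06,
        2.75984903e-03,  2.30019771e-02]), 'tau': array([-1.14329541e-03, -5.84162951e+01,  2.93750614e+01,  7.01556936e+00,
        1.01470639e-02, -5.30965804e-05]), 'tool_pos': array([0.27803109, 0.61460577, 0.2257405 ]), 'orientation': array([   6.15577234,   89.91623845, -108.1879644 ]), 'force': array([-0.59023353, -0.59713564, -0.2469103 ]), 'moment': array([-0.02657302, -0.02165323, -0.05168567]), 'opening': 0.08769873360035974}
0.0188
```

View pics/top_0.png

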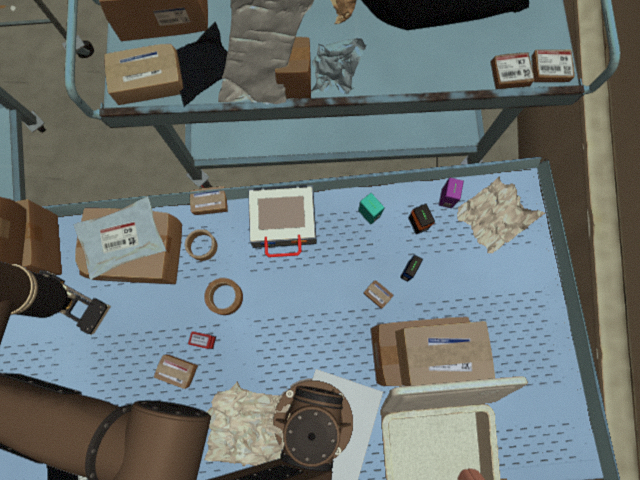

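View pics/side_0.png

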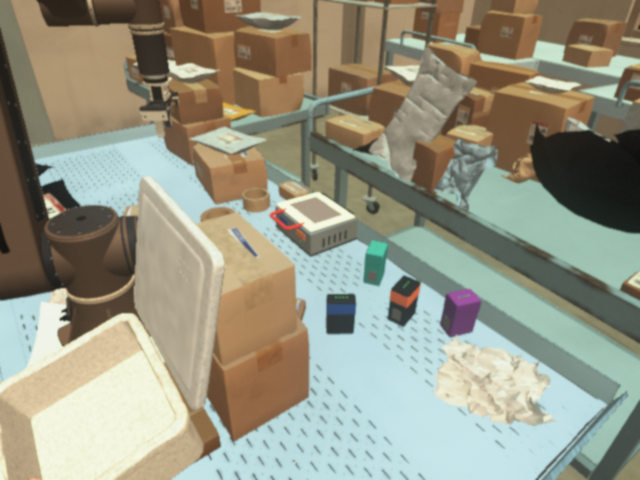

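Top view: charger at (282,215), red handle at (283,247), blue-capped battery (411,267), orange-capped (420,218). Look-alikes are turquoise (371,206) and purple (451,191); a red label box sits at (201,340). In the side view blue is at (341,312), orange (404,300).

```bash
cat >> h.py <<'E'
def rect(P,m):
    (c,s,a)=cv2.minAreaRect((P[m][:,:2]*1000).astype(np.float32)); return np.round(c,1),np.round(s,1),round(a,1),int(m.sum())
def box(u0,u1,v0,v1):
    m=np.zeros((480,640),bool); m[v0:v1,u0:u1]=1; return m
E
python3 - <<'E'
from h import *
im,d=load('top');P=cloud('top',d);z=P[...,2]
hsv=cv2.cvtColor(im,cv2.COLOR_RGB2HSV)
print('table z',np.median(z[box(330,370,240,300)]))
for n,b in dict(blue=(395,428,250,285),orange=(405,435,200,240),turq=(355,388,190,225),purple=(436,466,175,210)).items():
    m=box(*b)&(z>0.092)&(z<.115); print(n,rect(P,m),np.median(z[m]))
    print('   hsv',np.median(hsv[m],0))
m=box(240,325,180,250)&(z>0.074)&(z<.1); 
print('cover',rect(P,m),np.median(z[m]))
red=((hsv[...,0]<8)|(hsv[...,0]>172))&(hsv[...,1]>150)&(hsv[...,2]>90)
m=red&box(255,312,232,262); print('red',rect(P,m),np.percentile(z[m],[10,50,90]))
K=calibration('top')['mtx'];T=np.array(calibration('top')['T'])
def ray(u,v,h):
    r=T[:3,:3]@np.array([(u-K[0,2])/K[0,0],-(v-K[1,2])/K[1,1],-1]);return T[:3,3]+r*(h-T[2,3])/r[2]
vs,us=np.nonzero(m); Q=np.array([ray(u,v,.081) for u,v in zip(us,vs)]); print('red on .081',np.round(Q.min(0),3),np.round(Q.max(0),3))
low=vs>=vs.max()-4
print('bar front px', us[low].min(),us[low].max(),vs.max())
for n,b in dict(parcel=(180,240,180,220),tapeclear=(180,225,225,265),tapebr=(200,245,272,318),small=(150,200,350,390),flat=(360,395,275,310),redbox=(185,218,328,352)).items():
    m=box(*b)&(z>0.015)&(z<.06); print(n,rect(P,m),np.median(z[m]))
c=cv2.resize(np.hstack([im[165:295,235:330],im[165:295,340:480]]),None,fx=3,fy=3,interpolation=cv2.INTER_CUBIC); cv2.imwrite('pics/crop1.png',c[:,:,::-1])
E
```

```text
table z 0.0004965236589333788
blue (array([ 460.7, -266.5]), array([30.9, 64.4]), 63.4, 225) 0.09972817051682692
   hsv [25. 52. 51.]
orange (array([ 617.5, -294.7]), array([65.1, 47.8]), 25.2, 324) 0.09977342203097583
   hsv [20. 50. 48.]
turq (array([ 641.9, -138.8]), array([64.2, 48.4]), 40.1, 313) 0.10012134521119465
   hsv [ 83. 160. 174.]
purple (array([ 707.1, -386.3]), array([47.2, 65.4]), 80.7, 312) 0.09957267333046449
   hsv [149. 129. 143.]
cover (array([589.3, 133.3]), array([208.8, 199.7]), 6.9, 3549) 0.08673020619432159
red (array([354.2,  85.3]), array([369.8, 111.3]), 13.8, 177) [0.08509454 0.08978494 0.09386452]
red on .081 [0.467 0.067 0.081] [0.537 0.179 0.081]
bar front px 265 299 256
parcel (array([649.4, 369.5]), array([ 78. , 196.7]), 9.7, 1122) 0.0455238622834131
tapeclear (array([505.1, 400.4]), array([129.4,  93. ]), 80.8, 417) 0.04469833499153819
tapebr (array([346.8, 295.1]), array([109.9, 108.8]), 29.3, 697) 0.048053604259472804
small (array([119.2, 412.3]), array([101.5,  70.4]), 74.3, 815) 0.05567498002830118
flat (array([ 382.6, -174.2]), array([75.5, 55.8]), 52.1, 450) 0.029242507513203564
redbox (array([215.9, 340.1]), array([71.3, 35. ]), 74.7, 36) 0.05356763061148073
```

View pics/crop1.png

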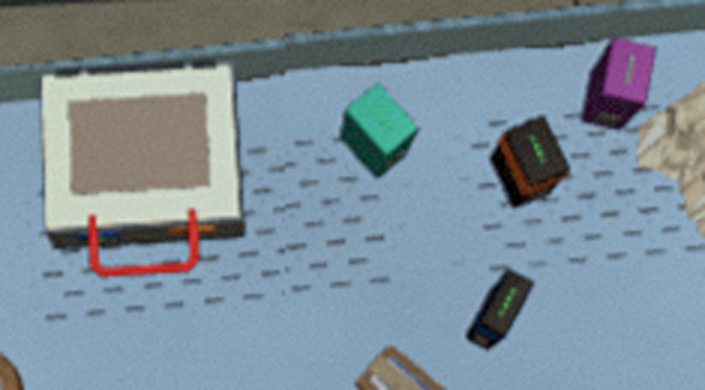

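```bash
cat >> h.py <<'E'
from scipy.spatial.transform import Rotation as Ro
def tool():
    o=get_obs(); return np.array(o['tool_pos']),Ro.from_euler('xyz',o['orientation'],degrees=True).as_matrix(),o
def ray(n,u,v,h):
    c=calibration(n);K=c['mtx'];T=np.array(c['T'])
    r=T[:3,:3]@np.array([(u-K[0,2])/K[0,0],-(v-K[1,2])/K[1,1],-1]);return T[:3,3]+r*(h-T[2,3])/r[2]
def go(xyz,jaw_deg):
    "remaining tool-frame shift in cm (in current axes, and after spin), spin rad"
    p,R,o=tool(); ja=np.degrees(np.arctan2(R[1,2],R[0,2])); xs=[]
    for k in(0,180):
        # spin about tool x (down) by +s turns the jaw dir by -s in world
        s=-((jaw_deg+k-ja+180)%360-180); R2=R@Ro.from_euler('x',s,degrees=True).as_matrix()
        print('jaw now %.1f spin %.1f deg=%.3f rad j6 %.1f'%(ja,s,np.radians(s),o['joint_pos'][5]),'shift now',np.round(R.T@(np.array(xyz)-p)*100,2),'after spin',np.round(R2.T@(np.array(xyz)-p)*100,2))
E
python3 - <<'E'
from h import *
im,d=load('top');P=cloud('top',d);z=P[...,2]
hsv=cv2.cvtColor(im,cv2.COLOR_RGB2HSV)
m=(box(240,325,180,250)&(hsv[...,2]>170)&(hsv[...,1]<60)).astype(np.uint8)
n,l,s,c=cv2.connectedComponentsWithStats(m); i=1+np.argmax(s[1:,4]); m=(l==i)
cs,_=cv2.findContours(m.astype(np.uint8),cv2.RETR_EXTERNAL,cv2.CHAIN_APPROX_NONE)
C=max(cs,key=len)[:,0]; Q=np.array([ray('top',u,v,.087)[:2]*1000 for u,v in C],np.float32)
print('cover ray',cv2.minAreaRect(Q),'z',np.median(z[m]))
M=m&(abs(z-.087)<.004);print(rect(P,M))
red=((hsv[...,0]<8)|(hsv[...,0]>172))&(hsv[...,1]>120)&(hsv[...,2]>80)&box(255,312,249,262)
for u in range(266,300,4):
    v=np.nonzero(red[:,u])[0]; print(u,v.min(),v.max(),np.round(ray('top',u,v[v>=v.max()-4].mean(),.081)[:2],3),end=' ')
print(); p,R,o=tool(); print(R.round(3)); go([.475,.125,.2],0)
E
```

```text
cover ray ((601.2661743164062, 134.42205810546875), (158.99989318847656, 192.9051055908203), 6.847136974334717) z 0.08636205800752061
(array([601.5, 134.4]), array([160.3, 193. ]), 6.8, 1282)
266 249 254 [0.479 0.17 ] 270 254 256 [0.471 0.158] 274 254 256 [0.472 0.146] 278 254 256 [0.472 0.134] 282 254 255 [0.474 0.122] 286 253 255 [0.477 0.11 ] 290 253 255 [0.477 0.098] 294 253 255 [0.478 0.086] 298 250 254 [0.485 0.075] 
[[-0.     0.911 -0.412]
 [-0.001 -0.412 -0.911]
 [-1.     0.     0.001]]
jaw now -114.3 spin -114.3 deg=-1.996 rad j6 -16.5 shift now [ 2.63 38.13 36.48] after spin [  2.63 -48.96  19.7 ]
jaw now -114.3 spin 65.7 deg=1.146 rad j6 -16.5 shift now [ 2.63 38.13 36.48] after spin [  2.63  48.96 -19.7 ]
```

Charger fits well (cover 159×193 mm measured vs 162×194). Yaw is 6.85°, hinge about (0.684,0.144), and the bar about (0.473,0.119), which agrees with the red pixels. Now spin and move over the handle.

Emit:
move_arm:
  commands:
    - [[0,0,0,0.147],[0,0,0,0.147],[0,0,0,0.147],[0,0,0,0.147],[0,0,0,0.147],[0,0,0,0.147],[0,0,0,0.147],[0,1.5,-0.4,0]]
  jaw: 3.2

```text
clock: 0.9
tool_pos: [0.2834, 0.601, 0.2255]
orientation: [67.0, 89.9, -106.5]
force: [0.2, -0.3, 0.0]
opening: 0.0333
```

Emit:
move_arm:
  commands:
    - [[0,3,-0.8,0],[0,4.5,-1.2,0],[0,4.5,-1.2,0],[0,4.5,-1.2,0],[0,4.5,-1.2,0],[0,4.5,-1.2,0],[0,4.5,-1.2,0],[0,4.5,-1.2,0]]

```text
clock: 1.7
tool_pos: [0.4156, 0.266, 0.2266]
orientation: [-119.0, 90.0, 67.9]
force: [1.2, 0.1, -0.2]
opening: 0.0319
```

Emit:
move_arm:
  commands:
    - [[0,4.5,-1.2,0],[0,4.5,-1.2,0],[0,3.5,-0.8,0],[0,2,-0.5,0],[0,1,-0.2,0],[0,0,0,0],[0,0,0,0]]

```text
clock: 2.4
tool_pos: [0.4721, 0.1193, 0.2265]
orientation: [-71.1, 90.0, 115.7]
force: [0.2, -0.6, 0.4]
opening: 0.0318
```

```bash
python3 - <<'E'
from h import *
go([.4735,.119,.062],-173.15); p,R,o=tool();print(p,R.round(3),o['joint_pos'].round(1),o['opening'],o['force'])
E
```

```text
jaw now -173.3 spin -0.1 deg=-0.002 rad j6 -30.6 shift now [16.45  0.05 -0.13] after spin [16.45  0.05 -0.13]
jaw now -173.3 spin 179.9 deg=3.140 rad j6 -30.6 shift now [16.45  0.05 -0.13] after spin [16.45 -0.05  0.13]
[0.47214722 0.11934731 0.22649581] [[-0.     0.117 -0.993]
 [ 0.    -0.993 -0.117]
 [-1.    -0.     0.   ]] [ 37.4   2.6 -22.3  -0.  -65.1 -30.6] 0.03181235743699472 [ 0.17350248 -0.64343304  0.39268599]
```

Emit:
move_arm:
  commands:
    - [[2,0,-0.1,0],[3,0,0,0],[3,0,0,0],[2.5,0,0,0],[1,0,0,0],[0,0,0,0]]

```text
clock: 3.0
tool_pos: [0.4726, 0.1197, 0.1105]
orientation: [29.5, 89.8, -143.7]
force: [0.3, 0.4, 1.3]
opening: 0.0319
```

```bash
python3 - <<'E'
from h import *
a,d1=shot('top','1');b,_=shot('side','1')
f=lambda i,v0,v1,u0,u1,k:cv2.resize(i[v0:v1,u0:u1],(400,400),interpolation=cv2.INTER_CUBIC)
cv2.imwrite('pics/crop2.png',np.hstack([f(a,180,280,235,335,4),f(b,160,260,230,330,4)])[:,:,::-1])
E
```

```text
(no output)
```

View pics/crop2.png

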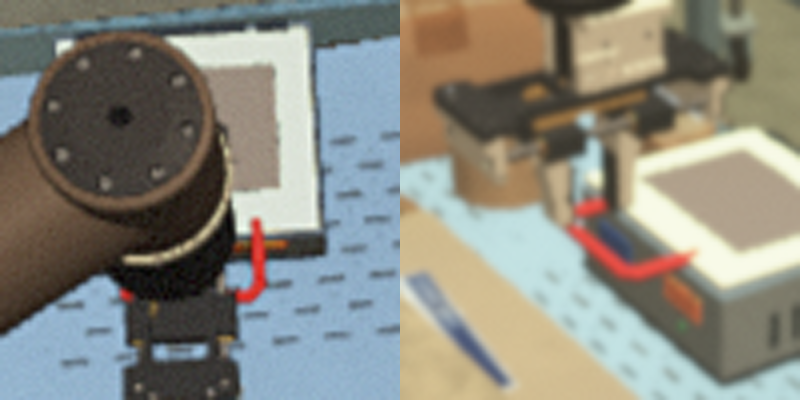

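```bash
cat >> h.py <<'E'
def proj(n,p):
    c=calibration(n);q=np.linalg.inv(np.array(c['T']))@np.append(p,1);K=c['mtx'];return np.array([K[0,2]+K[0,0]*q[0]/-q[2],K[1,2]+K[1,1]*q[1]/q[2]])
E
python3 - <<'E'
from h import *
for p in([.4726,.1197,.1105],[.4726,.1197,.081],[.4735,.119,.081]):
    q=proj('side',p);print(q,(q-[230,160])*4+[400,0])
# red on side onto plane z=.081
im,d=load('side');h=cv2.cvtColor(im,cv2.COLOR_RGB2HSV)
m=((h[...,0]<8)|(h[...,0]>172))&(h[...,1]>140)&(h[...,2]>100)&box(265,310,200,235)
Q=np.array([ray('side',u,v,.081)[:2] for v,u in zip(*np.nonzero(m))]);c,s=np.cos(np.radians(6.85)),np.sin(np.radians(6.85))
L=(Q-[.6044,.1348])@np.array([[c,-s],[s,c]]);print(len(L),L.min(0),L.max(0))
E
```

```text
[276.71273183 213.31975981] [586.8509273  213.27903923]
[277.08955319 222.16469745] [588.35821277 248.65878981]
[277.470486   222.20577069] [589.88194399 248.82308275]
136 [-0.13434409 -0.05665246] [-0.07998206  0.06373024]
```

Emit:
move_arm:
  commands:
    - [[1.5,0,0,0],[2,0,0,0],[1.3,0,0,0],[0,0,0,0],[0,0,0,0]]

```text
clock: 3.6
tool_pos: [0.4742, 0.1199, 0.0648]
orientation: [-161.7, 89.9, 25.1]
force: [-0.3, -0.6, 0.6]
opening: 0.0321
```

Emit:
move_arm:
  commands:
    - [[0,0,0,0],[0,0,0,0],[0,0,0,0],[0,0,0,0]]
  jaw: 0.4

```text
clock: 4.0
tool_pos: [0.4738, 0.1196, 0.0641]
orientation: [-159.6, 89.9, 27.1]
force: [-0.4, 0.2, 1.9]
opening: 0.009
```

Emit:
move_arm:
  commands:
    - [[-0.9,0,-0.02,0],[-0.95,0,-0.06,0],[-1.83,0,-0.24,0],[-1.81,0,-0.4,0],[-1.76,0,-0.56,0],[-1.71,0,-0.71,0],[-1.64,0,-0.85,0],[0,0,0,0]]

```text
clock: 4.8
tool_pos: [0.5062, 0.1237, 0.1726]
orientation: [-172.0, 89.5, 14.7]
force: [14.7, -2.0, -8.4]
opening: 0.0092
```

```bash
cat > arc.py <<'E'
from h import *
p,R,o=tool(); g=p+.0188*R[:,0]*-1; c,s=np.cos(np.radians(6.85)),np.sin(np.radians(6.85))
v=g-np.array([.6838,.1443,.081]); x=v[0]*c+v[1]*s; y=-v[0]*s+v[1]*c
print('x %.4f y %.4f z %.4f r %.4f ang %.1f deg'%(x,y,v[2],np.hypot(x,v[2]),np.degrees(np.arctan2(v[2],-x))),o['force'].round(1),o['opening'],R[:,0].round(3))
E
python3 arc.py
```

```text
x -0.1789 y 0.0007 z 0.1104 r 0.2102 ang 31.7 deg [14.7 -2.  -8.4] 0.009183628737874974 [ 0.008  0.002 -1.   ]
```

Emit:
move_arm:
  commands:
    - [[-1.4,0,-1.15,0],[-1.35,0,-1.25,0],[-1.36,0,-1.35,0],[-1.25,0,-1.36,0],[-1.13,0,-1.47,0],[-0.99,0,-1.56,0],[0,0,0,0]]

```text
clock: 5.5
tool_pos: [0.5831, 0.1327, 0.247]
orientation: [-153.0, 89.9, 33.7]
force: [-4.9, 2.4, 11.2]
opening: 0.0087
```

```bash
python3 arc.py
```

```text
x -0.1014 y 0.0004 z 0.1848 r 0.2107 ang 61.3 deg [-4.9  2.4 11.2] 0.008707049895928569 [ 0.001  0.001 -1.   ]
```

Emit:
move_arm:
  commands:
    - [[-1.0,0,-1.5,0],[-0.8,0,-1.65,0],[-0.56,0,-1.7,0],[-0.4,0,-1.75,0],[-0.2,0,-1.7,0],[0,0,-1.0,0],[0,0,0,0]]

```text
clock: 6.2
tool_pos: [0.6757, 0.1438, 0.2746]
orientation: [-143.7, 89.9, 43.1]
force: [1.2, 3.6, 1.9]
opening: 0.0088
```

```bash
python3 arc.py
```

```text
x -0.0081 y 0.0004 z 0.2124 r 0.2126 ang 87.8 deg [1.2 3.6 1.9] 0.00875124383449512 [ 0.001  0.001 -1.   ]
```

Emit:
move_arm:
  commands:
    - [[0,0,-0.4,0],[0,0,-0.4,0],[0,0,0,0],[0,0,0,0]]

```text
clock: 6.6
tool_pos: [0.6823, 0.1445, 0.2747]
orientation: [-105.2, 90.0, 81.5]
force: [-3.4, 5.4, 4.5]
opening: 0.0089
```

Emit:
move_arm:
  commands:
    - [[0,0,0,0],[0,0,0,0],[0,0,0,0]]
  jaw: 4

```text
clock: 6.9
tool_pos: [0.6826, 0.1434, 0.2738]
orientation: [51.7, 90.0, -121.6]
force: [0.5, 0.0, -0.1]
opening: 0.0273
```

```bash
python3 arc.py
```

```text
x -0.0013 y -0.0007 z 0.2116 r 0.2116 ang 89.7 deg [ 0.5  0.  -0.1] 0.027348715745102125 [-0.    -0.001 -1.   ]
```

Emit:
move_arm:
  commands:
    - [[-2,0,0,0],[-2.5,0,0,0],[-1.5,0,0,0],[0,0,2,0],[0,2,4,0],[0,4,3,0],[0,4.5,2,0],[0,3,1,0]]

```text
clock: 7.7
tool_pos: [0.5776, -0.0065, 0.3349]
orientation: [164.3, 89.9, -9.0]
force: [0.6, 0.4, 0.7]
opening: 0.0404
```

```bash
python3 - <<'E'
from h import *
go([.4607,-.2665,.20],63.4); p,R,o=tool();print(p,R.round(2),o['joint_pos'].round(1))
a,_=shot('top','2');b,_=shot('side','2')
f=lambda i,v0,v1,u0,u1:cv2.resize(i[v0:v1,u0:u1],(400,400),interpolation=cv2.INTER_CUBIC)
cv2.imwrite('pics/crop3.png',np.hstack([f(a,160,300,230,370),f(b,130,270,230,370)])[:,:,::-1])
E
```

```text
jaw now -173.3 spin 123.3 deg=2.152 rad j6 -12.1 shift now [13.48 24.45 14.65] after spin [ 13.48  -1.17 -28.48]
jaw now -173.3 spin -56.7 deg=-0.990 rad j6 -12.1 shift now [13.48 24.45 14.65] after spin [13.48  1.17 28.48]
[ 0.57759421 -0.00654111  0.33488362] [[ 0.    0.12 -0.99]
 [-0.   -0.99 -0.12]
 [-1.    0.   -0.  ]] [ 18.8   8.4  -1.7   0.  -79.9 -12.1]
```

View pics/crop3.png

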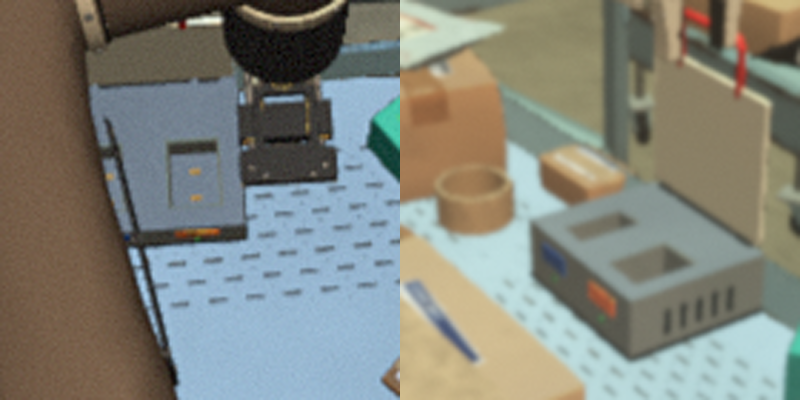

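Cover stands upright and the bays are visible. Now for the blue battery.

Emit:
move_arm:
  commands:
    - [[0,0,0,-0.1414],[0,0,0,-0.1414],[0,0,0,-0.1414],[0,0,0,-0.1414],[0,0,0,-0.1414],[0,0,0,-0.1414],[0,0,0,-0.1414],[0.5,0,2,0]]
  jaw: 6.5

```text
clock: 8.6
tool_pos: [0.5712, -0.0211, 0.3287]
orientation: [75.2, 90.0, -41.0]
force: [0.4, -0.4, 0.1]
opening: 0.065
```

Emit:
move_arm:
  commands:
    - [[2,0.2,4,0],[2,0.2,4.4,0],[2,0.2,4.4,0],[2,0.2,4.4,0],[2,0.2,4.3,0],[2,0.2,3,0],[1,0,2,0],[0,0,0,0]]

```text
clock: 9.4
tool_pos: [0.4598, -0.2661, 0.197]
orientation: [-74.5, 89.8, 168.6]
force: [0.8, 0.5, 1.2]
opening: 0.0649
```

```bash
python3 - <<'E'
from h import *
go([.4607,-.2665,.058],63.4)
a,d=shot('top','3');b,d2=shot('side','3')
P=cloud('side',d2);z=P[...,2];m=box(325,357,288,310)&(z>.094)&(z<.106);print(rect(P,m))
f=lambda i,v0,v1,u0,u1:cv2.resize(i[v0:v1,u0:u1],(400,400),interpolation=cv2.INTER_CUBIC)
cv2.imwrite('pics/crop4.png',np.hstack([f(a,200,320,350,470),f(b,230,350,280,400)])[:,:,::-1])
E
```

```text
jaw now -116.9 spin 179.7 deg=3.137 rad j6 72.0 shift now [13.9   0.15 -0.02] after spin [13.9  -0.15  0.02]
jaw now -116.9 spin -0.3 deg=-0.005 rad j6 72.0 shift now [13.9   0.15 -0.02] after spin [13.9   0.15 -0.02]
(array([ 459.9, -272.7]), array([29.8, 62.6]), 62.9, 289)
```

View pics/crop4.png

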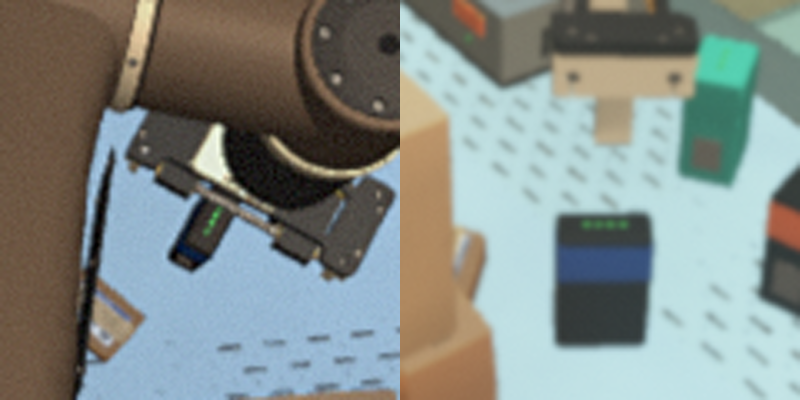

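```bash
python3 - <<'E'
from h import *
p,R,o=tool(); 
for k in(.0325,.0425,.0535): q=proj('side',p+k*R[:,2]); print(k,q,(q-[280,230])/.3+[400,0])
im,d=load('side');P=cloud('side',d)
for b in((338,350,262,270),): 
    m=box(*b); 
    for v in range(262,276,2): print(v,[tuple(np.round((P[v,u]-p)@R*1000).astype(int)) for u in (339,343,347)])
im,d=load('top');P=cloud('top',d); c=P[box(385,470,200,290)]
# top cam: gripper body/fingers in tool frame: extent in tool y/z by height
L=(c-p)@R*1000
for a,b in((-20,2),(-50,-20),(-100,-66),(-70,-50)):
    k=(L[:,0]>a)&(L[:,0]<b)&(abs(L[:,1])<120)&(abs(L[:,2])<120); 
    if k.sum()>5: print(a,b,k.sum(),L[k].min(0).round(),L[k].max(0).round())
E
```

```text
0.0325 [343.06276781 268.58305477] [610.20922603 128.61018256]
0.0425 [343.36205562 271.56287786] [611.20685207 138.54292618]
0.0535 [343.69793366 274.90700716] [612.32644554 149.69002386]
262 [(np.int64(-33), np.int64(-11), np.int64(55)), (np.int64(-31), np.int64(-3), np.int64(52)), (np.int64(-32), np.int64(5), np.int64(53))]
264 [(np.int64(-25), np.int64(-10), np.int64(51)), (np.int64(-26), np.int64(-3), np.int64(52)), (np.int64(-27), np.int64(5), np.int64(54))]
266 [(np.int64(-21), np.int64(-10), np.int64(52)), (np.int64(-20), np.int64(-2), np.int64(51)), (np.int64(-20), np.int64(6), np.int64(51))]
268 [(np.int64(-17), np.int64(-10), np.int64(53)), (np.int64(-15), np.int64(-2), np.int64(50)), (np.int64(-15), np.int64(6), np.int64(51))]
270 [(np.int64(-10), np.int64(-10), np.int64(50)), (np.int64(-10), np.int64(-2), np.int64(51)), (np.int64(-11), np.int64(6), np.int64(52))]
272 [(np.int64(-6), np.int64(-10), np.int64(51)), (np.int64(-6), np.int64(-2), np.int64(52)), (np.int64(-6), np.int64(6), np.int64(51))]
274 [(np.int64(199), np.int64(12), np.int64(-208)), (np.int64(198), np.int64(23), np.int64(-207)), (np.int64(199), np.int64(35), np.int64(-210))]
-100 -66 440 [-100.  -42.  -93.] [-67.  32.  94.]
-70 -50 9 [-70. -40. -86.] [-64. -37.  81.]
```

```bash
python3 - <<'E'
from h import *
im,d=load('side')
for v in range(288,316,2): print(v,im[v,332],im[v,341],im[v,350],d[v,341].round(3),cloud('side',d)[v,341].round(4), ray('side',341,v,.1)[:2].round(4))
for t in ([.4607,-.2665,.1],[.4599,-.2727,.1]): print(proj('side',t),proj('top',t))
E
```

```text
288 [181 213 214] [166 193 193] [190 223 226] 1.146 [ 0.5398 -0.1418  0.0027] [ 0.4767 -0.243 ]
290 [167 194 195] [162 188 188] [190 223 225] 1.144 [ 0.5375 -0.1461 -0.    ] [ 0.4732 -0.2491]
292 [175 206 207] [178 211 212] [169 201 203] 1.14 [ 0.5349 -0.1507 -0.0024] [ 0.4697 -0.2552]
294 [104 123 123] [105 125 125] [ 85 101 101] 0.977 [ 0.4669 -0.2601  0.099 ] [ 0.4663 -0.2612]
296 [59 63 61] [63 91 67] [57 63 62] 0.968 [ 0.4619 -0.2685  0.1014] [ 0.4628 -0.2671]
298 [58 62 61] [60 82 64] [56 62 61] 0.965 [ 0.4599 -0.2723  0.0994] [ 0.4595 -0.2729]
300 [60 64 61] [58 63 62] [59 65 63] 0.961 [ 0.4571 -0.2771  0.0984] [ 0.4561 -0.2787]
302 [59 64 65] [57 65 67] [58 65 67] 0.957 [ 0.4543 -0.2822  0.0977] [ 0.4528 -0.2844]
304 [ 57  74 101] [ 56  74 101] [ 55  74 100] 0.961 [ 0.455  -0.2815  0.0911] [ 0.4496 -0.2901]
306 [ 57  80 123] [ 55  79 122] [ 57  83 125] 0.961 [ 0.4536 -0.2841  0.0879] [ 0.4464 -0.2957]
308 [ 58  81 123] [ 58  82 124] [ 56  81 124] 0.964 [ 0.4541 -0.2838  0.0817] [ 0.4432 -0.3012]
310 [ 58  81 121] [ 57  81 123] [ 56  81 123] 0.969 [ 0.455  -0.2828  0.0746] [ 0.44   -0.3067]
312 [ 56  78 117] [ 56  80 119] [ 56  80 120] 0.97 [ 0.4543 -0.2844  0.0703] [ 0.4369 -0.3121]
314 [53 68 90] [55 71 92] [55 70 88] 0.971 [ 0.4537 -0.2858  0.0657] [ 0.4338 -0.3174]
[340.03156574 296.12855892] [413.19288009 265.333219  ]
[341.11745163 297.87993031] [415.30913176 265.72300152]
```

Emit:
move_arm:
  commands:
    - [[2,0.1,0.2,0],[3,0.1,0.1,0],[3,0,0,0],[3,0,0,0],[2,0,0,0],[0.9,0,0,0],[0,0,0,0]]

```text
clock: 10.2
tool_pos: [0.4631, -0.2673, 0.0595]
orientation: [-69.7, 89.9, 173.7]
force: [-0.2, -0.1, -0.4]
opening: 0.0649
```

Emit:
move_arm:
  commands:
    - [[0,0,0,0],[0,0,0,0],[0,0,0,0],[0,0,0,0]]
  jaw: 2.6

```text
clock: 10.6
tool_pos: [0.4634, -0.268, 0.0607]
orientation: [106.5, 89.9, -10.1]
force: [-0.2, 0.3, 0.1]
opening: 0.0386
```

Emit:
move_arm:
  commands:
    - [[0,0,0,0],[0,0,0,0],[0,0,0,0]]

```text
clock: 10.9
tool_pos: [0.4631, -0.268, 0.0603]
orientation: [94.8, 90.0, -21.8]
force: [-0.3, 1.0, 4.3]
opening: 0.0302
```

```bash
python3 - <<'E'
from h import *
b,d2=shot('side','4');P=cloud('side',d2);p,R,o=tool();print(p,o['opening'])
h=cv2.cvtColor(b,cv2.COLOR_RGB2HSV); m=(h[...,0]>100)&(h[...,0]<125)&(h[...,1]>90)&box(315,370,285,340)
q=(P[m]-p)@R*1000; print(np.percentile(q,[2,50,98],axis=0).round(1),m.sum())
m=(b.max(2)<110)&box(315,370,290,340)&(P[...,2]>.005)&(P[...,2]<.11)&(abs((P-p)@R[:,1])<.06)
q=(P[m]-p)@R*1000; print(np.percentile(q,[1,50,99],axis=0).round(1),m.sum())
E
```

```text
[ 0.46317344 -0.26803168  0.06033028] 0.02994089268793147Traceback (most recent call last):
  File "<stdin>", line 4, in <module>
    return _quantile_unchecked(
        a, q, axis, out, overwrite_input, method, keepdims, weights)
    return _ureduce(a,
                    func=_quantile_ureduce_func,
    ...<5 lines>...
                    overwrite_input=overwrite_input,
                    method=method)
    r = func(a, **kwargs)
    result = _quantile(arr,
                       quantiles=q,
    ...<2 lines>...
                       out=out,
                       weights=wgt)
    slices_having_nans = np.isnan(arr[-1, ...])
                                  ~~~^^^^^^^^^
IndexError: index -1 is out of bounds for axis 0 with size 0
```

Emit:
move_arm:
  commands:
    - [[-1,0,0,0],[-2.5,0,0,0],[-3,0,0,0],[-3,0,0,0],[-2.5,0,0,-0.1],[-1.5,0,0,-0.12],[-0.5,0,0,-0.12],[0,0,0,-0.12]]

```text
clock: 11.75
tool_pos: [0.463, -0.2679, 0.2013]
orientation: [88.4, 89.9, -1.5]
force: [0.3, 0.3, -3.4]
opening: 0.0301
```

Emit:
move_arm:
  commands:
    - [[0,0,0,-0.129],[0,0.7,-1.8,0],[0,1.4,-3.7,0],[0,1.5,-4,0],[0,1.5,-4,0],[0,1.5,-4,0],[0,1.5,-4,0],[0,1.5,-4,0]]

```text
clock: 12.55
tool_pos: [0.526, -0.0012, 0.2002]
orientation: [-119.3, 90.0, 157.9]
force: [1.4, 0.3, -2.8]
opening: 0.0297
```

Emit:
move_arm:
  commands:
    - [[0,1.5,-4,0],[0,1.5,-4,0],[0,1.4,-4,0],[0,1,-2.5,0],[0,0.6,-1.5,0],[0,0.3,-0.8,0],[0,0,0,0],[0,0,0,0]]

```text
clock: 13.35
tool_pos: [0.5676, 0.1706, 0.1999]
orientation: [-66.7, 90.0, -149.6]
force: [0.3, 0.1, -3.6]
opening: 0.03
```

```bash
python3 - <<'E'
from h import *
go([.5739,.1795,.083],-83.15);p,R,o=tool();print(p,R.round(3)[:,0],o['opening'],o['force'].round(1))
a,d=shot('top','5');b,d2=shot('side','5')
f=lambda i,v0,v1,u0,u1:cv2.resize(i[v0:v1,u0:u1],(400,400),interpolation=cv2.INTER_CUBIC)
cv2.imwrite('pics/crop5.png',np.hstack([f(a,160,280,230,350),f(b,160,280,240,360)])[:,:,::-1])
E
```

```text
jaw now -82.9 spin 0.3 deg=0.005 rad j6 61.5 shift now [11.69  0.75 -0.81] after spin [11.69  0.74 -0.81]
jaw now -82.9 spin -179.7 deg=-3.137 rad j6 61.5 shift now [11.69  0.75 -0.81] after spin [11.69 -0.74  0.81]
[0.56758135 0.17060089 0.19988937] [-0.001 -0.    -1.   ] 0.02998419317105308 [ 0.3  0.1 -3.6]
```

View pics/crop5.png

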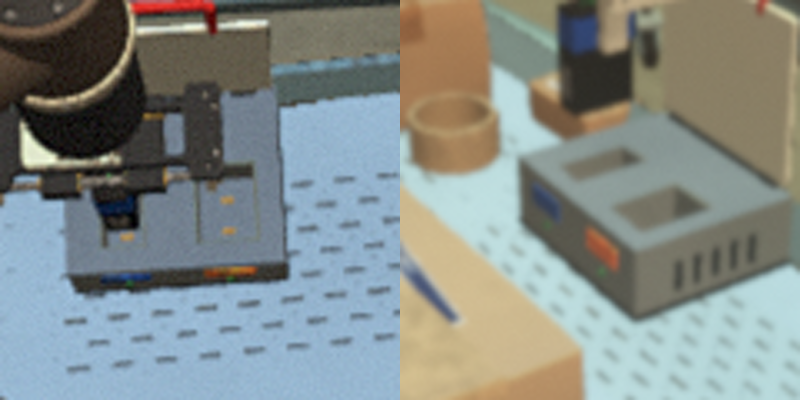

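```bash
cat > bay.py <<'E'
from h import *
c,s=np.cos(np.radians(6.85)),np.sin(np.radians(6.85)); RC=np.array([[c,-s],[s,c]])
loc=lambda Q:(Q[...,:2]-[.6044,.1348])@RC*1000
if __name__=='__main__':
  for n in('side','top'):
    im,d=load(n);P=cloud(n,d);L=loc(P);z=P[...,2]
    top=(abs(z-.075)<.006)&(abs(L[...,0])<110)&(abs(L[...,1])<125)
    print(n,'top rect',rect(P,top),'local x,y pct',np.percentile(L[top],[.5,99.5],axis=0).round(1),np.median(z[top]).round(4))
    vv,uu=np.mgrid[:480,:640]; M=np.stack([[ray(n,u,v,.075)[:2] for u in range(240,350)] for v in range(160,290)]); LM=loc(M)
    low=(z<.062)[160:290,240:350]
    for nm,y0 in(('slim',48),('wide',-48)):
        k=low&(abs(LM[...,0]+25)<48)&(abs(LM[...,1]-y0)<38); q=LM[k]
        if len(q)>20: print(nm,len(q),'mouth x,y range',np.percentile(q,[1,99],axis=0).round(1))
  im,d=load('side');P=cloud('side',d);p,R,o=tool();T=(P-p)@R*1000
  k=(T[...,0]>3)&(T[...,0]<62)&(abs(T[...,1])<60)&(abs(T[...,2])<40); q=T[k]
  print('battery in tool',k.sum(),np.percentile(q,[1,5,50,95,99],axis=0).round(1))
E
python3 bay.py
```

```text
side top rect (array([602.3, 131.3]), array([171.4, 206.3]), 7.4, 1610) local x,y pct [[ -87.1 -104.3]
 [  81.2   96.9]] 0.0746Traceback (most recent call last):
  File "bay.py", line 9, in <module>
    vv,uu=np.mgrid[:480,:640]; M=np.stack([[ray(n,u,v,.075)[:2] for u in range(240,350)] for v in range(160,290)]); LM=loc(M)
                                            ~~~^^^^^^^^^^^^
  File "h.py", line 19, in ray
    c=calibration(n);K=c['mtx'];T=np.array(c['T'])
ValueError: time passes only in moves, steps and waits
```

```bash
cat >> h.py <<'E'
import functools
calibration=functools.lru_cache(calibration)
E
python3 bay.py
```

```text
side top rect (array([602.3, 131.3]), array([171.4, 206.3]), 7.4, 1610) local x,y pct [[ -87.1 -104.3]
 [  81.2   96.9]] 0.0746
slim 63 mouth x,y range [[-63.1  24.3]
 [ -5.4  47.4]]
wide 138 mouth x,y range [[-63.1 -79.5]
 [ -3.8 -42. ]]
top top rect (array([604.5, 135.4]), array([170.2, 200.3]), 6.9, 1517) local x,y pct [[-84.3 -99.1]
 [ 80.1  99.6]] 0.0752
slim 60 mouth x,y range [[-59.8  29.9]
 [-15.3  63.7]]
wide 324 mouth x,y range [[-59.1 -73.5]
 [  6.4 -22.3]]
battery in tool 371 [[  3.9 -36.4  -8.7]
 [  6.4 -35.5  -2. ]
 [ 30.5 -12.8  15.6]
 [ 55.9  22.2  19.2]
 [ 58.3  25.9  20.1]]
```

Emit:
move_arm:
  commands:
    - [[0,0.5,-0.4,0],[0,0.5,-0.4,0.005],[2,0,0,0],[2.5,0,0,0],[1.2,0,0,0],[0,0,0,0],[0,0,0,0]]

```text
clock: 14.15
tool_pos: [0.5775, 0.1809, 0.1435]
orientation: [52.9, 90.0, -30.2]
force: [0.7, 0.2, -1.9]
opening: 0.0295
```

```bash
python3 - <<'E'
from h import *
go([.5739,.1795,.085],-83.15)
a,d=shot('top','6');b,d2=shot('side','6')
f=lambda i,v0,v1,u0,u1:cv2.resize(i[v0:v1,u0:u1],(400,400),interpolation=cv2.INTER_CUBIC)
cv2.imwrite('pics/crop6.png',np.hstack([f(a,180,260,240,320),f(b,180,260,260,340)])[:,:,::-1])
E
python3 bay.py
```

```text
jaw now -83.1 spin 0.0 deg=0.001 rad j6 61.0 shift now [ 5.85 -0.38  0.1 ] after spin [ 5.85 -0.38  0.1 ]
jaw now -83.1 spin -180.0 deg=-3.141 rad j6 61.0 shift now [ 5.85 -0.38  0.1 ] after spin [ 5.85  0.38 -0.1 ]
side top rect (array([601.9, 130.5]), array([174.3, 207.8]), 7.3, 1457) local x,y pct [[ -88.2 -104.5]
 [  80.1   96.3]] 0.0745
slim 66 mouth x,y range [[-63.1  24.3]
 [ -4.5  45.7]]
wide 134 mouth x,y range [[-63.1 -79.5]
 [ -3.8 -42. ]]
top top rect (array([603.3, 135.3]), array([168.4, 200.2]), 7.0, 1537) local x,y pct [[-84.5 -99.2]
 [ 79.2  99.6]] 0.0754
slim 63 mouth x,y range [[-59.8  29.9]
 [-19.7  63.7]]
wide 321 mouth x,y range [[-59.1 -73.5]
 [  6.8 -22.3]]
battery in tool 348 [[  3.4 -37.   -7.4]
 [  7.4 -35.9  -2.1]
 [ 30.9 -11.1  15.9]
 [ 55.7  25.4  19.6]
 [ 58.6  28.8  21.4]]
```

View pics/crop6.png

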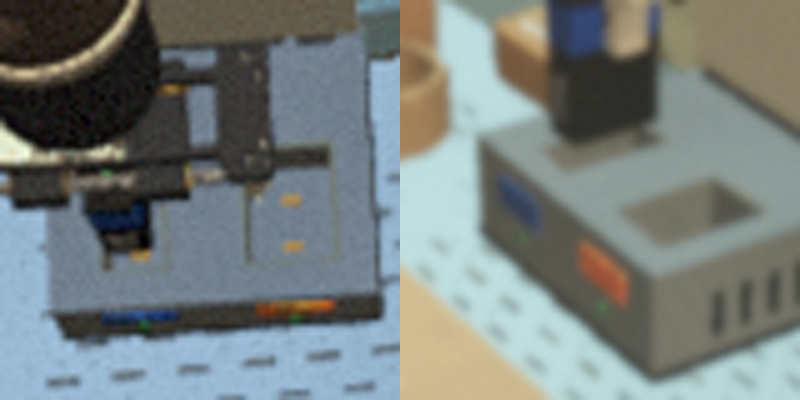

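Emit:
move_arm:
  commands:
    - [[0.5,-0.1,0.05,0],[1,0,0,0],[1,0,0,0],[0.5,0,0,0],[0,0,0,0]]

```text
clock: 14.75
tool_pos: [0.5753, 0.1797, 0.1115]
orientation: [-65.5, 89.9, -148.6]
force: [0.1, -0.7, -3.1]
opening: 0.03
```

Emit:
move_arm:
  commands:
    - [[1,0,0,0],[1,0,0,0],[0.5,0,0,0],[0.2,0,0,0],[0,0,0,0]]

```text
clock: 15.25
tool_pos: [0.5759, 0.1801, 0.0858]
orientation: [-49.3, 90.0, -132.4]
force: [-0.1, 0.4, -2.3]
opening: 0.0301
```

Emit:
move_arm:
  commands:
    - [[0.1,0,0,0],[0,0,0,0],[0,0,0,0]]

```text
clock: 15.55
tool_pos: [0.5763, 0.1803, 0.0854]
orientation: [107.7, 89.9, 24.6]
force: [-0.0, -0.4, 0.8]
opening: 0.0299
```

Emit:
move_arm:
  commands:
    - [[0,0,0,0],[0,0,0,0],[0,0,0,0],[0,0,0,0],[0,0,0,0]]
  jaw: 5.5

```text
clock: 16.05
tool_pos: [0.576, 0.1802, 0.085]
orientation: [12.2, 90.0, -70.9]
force: [0.1, -0.2, 0.1]
opening: 0.0546
```

Emit:
move_arm:
  commands:
    - [[-1,0,0,0],[-2,0,0,0],[-3,0,0,0],[-3,0,0,0],[-3,0,0,0],[-2,0,0,0],[0,-1,2,0],[0,-2,4,0]]

```text
clock: 16.85
tool_pos: [0.5537, 0.1178, 0.2255]
orientation: [114.1, 89.9, 31.1]
force: [-0.0, -0.4, -0.2]
opening: 0.055
```

```bash
python3 - <<'E'
from h import *
go([.6175,-.2947,.20],115.2); p,R,o=tool();print(p,o['joint_pos'].round(0),o['opening'])
# orange re-measure with side
im,d=shot('side','7');P=cloud('side',d);z=P[...,2]
m=box(385,425,275,300)&(z>.094)&(z<.106);print('side orange',rect(P,m))
m=box(240,320,180,240)&(z>.115)&(z<.135);print('slim top',rect(P,m),np.median(z[m]) if m.any() else 0)
E
```

```text
jaw now -83.0 spin 161.8 deg=2.824 rad j6 65.2 shift now [ 2.52  1.29 41.72] after spin [  2.52  11.8  -40.04]
jaw now -83.0 spin -18.2 deg=-0.317 rad j6 65.2 shift now [ 2.52  1.29 41.72] after spin [  2.52 -11.8   40.04]
[0.55373727 0.11776234 0.22547778] [ 32.  10. -13.   0. -66.  65.] 0.05504751337760936
side orange (array([ 616.6, -300.7]), array([66.9, 46.3]), 23.4, 376)
slim top (array([609.4, 189.9]), array([145.4,  44.2]), 20.4, 153) 0.12322199209735296
```

Emit:
move_arm:
  commands:
    - [[0,0,0,-0.106],[0,0,0,-0.106],[0,0,0,-0.105],[0,-0.6,2,0],[0,-1.2,4,0],[0,-1.3,4.3,0],[0,-1.3,4.3,0],[0,-1.3,4.3,0]]
  jaw: 8

```text
clock: 17.7
tool_pos: [0.581, -0.0804, 0.2251]
orientation: [-139.5, 90.0, 155.6]
force: [0.4, -0.6, -0.0]
opening: 0.0798
```

Emit:
move_arm:
  commands:
    - [[0,-1.3,4.3,0],[0,-1.3,4.3,0],[0,-1.3,4.3,0],[0.5,-1.2,4,0],[1,-0.7,2.4,0],[1,-0.4,1.3,0],[0,0,0,0],[0,0,0,0]]

```text
clock: 18.5
tool_pos: [0.6121, -0.291, 0.1995]
orientation: [-132.0, 89.9, 163.1]
force: [0.5, -0.3, 1.0]
opening: 0.0801
```

```bash
python3 - <<'E'
from h import *
go([.6172,-.297,.060],115.2)
a,d=shot('top','8');b,d2=shot('side','8')
f=lambda i,v0,v1,u0,u1:cv2.resize(i[v0:v1,u0:u1],(400,400),interpolation=cv2.INTER_CUBIC)
cv2.imwrite('pics/crop7.png',np.hstack([f(a,165,275,360,470),f(b,220,340,350,470)])[:,:,::-1])
E
```

```text
jaw now -65.0 spin 179.8 deg=3.138 rad j6 124.0 shift now [13.95  0.22  0.77] after spin [13.95 -0.22 -0.77]
jaw now -65.0 spin -0.2 deg=-0.003 rad j6 124.0 shift now [13.95  0.22  0.77] after spin [13.95  0.22  0.77]
```

View pics/crop7.png

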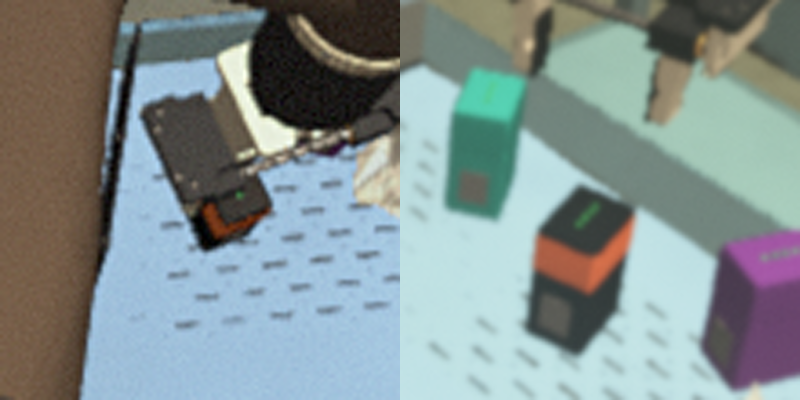

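The orange-capped battery is under the open jaws, with purple and turquoise well clear. Descend and grip.

Emit:
move_arm:
  commands:
    - [[0,0.2,0.4,0],[2,0,0.35,0],[3,0,0,0],[3,0,0,0],[3,0,0,0],[2,0,0,0],[0.9,0,0,0],[0,0,0,0]]

```text
clock: 19.4
tool_pos: [0.6175, -0.2966, 0.0601]
orientation: [-124.0, 89.9, 171.1]
force: [0.4, -0.3, 0.5]
opening: 0.0797
```

Emit:
move_arm:
  commands:
    - [[0,0,0,0],[0,0,0,0],[0,0,0,0],[0,0,0,0],[0,0,0,0],[0,0,0,0],[0,0,0,0]]
  jaw: 4.2

```text
clock: 20.1
tool_pos: [0.6179, -0.2973, 0.0614]
orientation: [40.0, 90.0, -25.0]
force: [-0.8, 1.7, 3.6]
opening: 0.0461
```

Emit:
move_arm:
  commands:
    - [[-1,0,0,0],[-2.5,0,0,0],[-3,0,0,0],[-3,0,0,0],[-2.5,0,0,0],[-1.4,0,0,0.106],[-0.5,0,0,0.106],[0,0,0,0.105]]

```text
clock: 20.9
tool_pos: [0.6179, -0.2972, 0.2014]
orientation: [78.8, 89.9, -4.6]
force: [0.1, -0.1, -2.6]
opening: 0.0459
```

Emit:
move_arm:
  commands:
    - [[0,0.1,-2,0],[0,0.1,-3.8,0],[0,0.2,-4,0],[0,0.2,-4,0],[0,0.2,-4,0],[0,0.2,-4,0],[0,0.2,-4,0],[0,0.1,-3.8,0]]

```text
clock: 21.7
tool_pos: [0.5942, 0.0004, 0.2]
orientation: [-115.1, 90.0, 161.8]
force: [0.9, -1.0, -2.3]
opening: 0.0457
```

Emit:
move_arm:
  commands:
    - [[0,0,-3.5,0],[0,0,-2.5,0],[0,0,-1.6,0],[0,0,-0.8,0],[0,0,0,0],[0,0,0,0],[0,0,0,0]]

```text
clock: 22.4
tool_pos: [0.5852, 0.0806, 0.1999]
orientation: [-55.1, 90.0, -138.3]
force: [-0.2, -0.1, -2.6]
opening: 0.0455
```

```bash
python3 - <<'E'
from h import *
go([.5853,.0841,.086],-83.15);p,R,o=tool();print(p,o['opening'],R[:,0].round(3))
a,d=shot('top','9');b,d2=shot('side','9')
f=lambda i,v0,v1,u0,u1:cv2.resize(i[v0:v1,u0:u1],(400,400),interpolation=cv2.INTER_CUBIC)
cv2.imwrite('pics/crop8.png',np.hstack([f(a,160,260,240,340),f(b,160,260,250,350)])[:,:,::-1])
E
python3 bay.py
```

```text
jaw now -83.2 spin -0.0 deg=-0.001 rad j6 70.0 shift now [11.39  0.06 -0.35] after spin [11.39  0.06 -0.35]
jaw now -83.2 spin 180.0 deg=3.141 rad j6 70.0 shift now [11.39  0.06 -0.35] after spin [11.39 -0.06  0.35]
[0.58517005 0.08060106 0.19988654] 0.04545631504039164 [-0. -0. -1.]
side top rect (array([602.3, 130.1]), array([172.5, 207.7]), 7.5, 1318) local x,y pct [[ -87.7 -104.7]
 [  80.4   95. ]] 0.0746
wide 141 mouth x,y range [[-63.1 -79.5]
 [ -3.  -42. ]]
top top rect (array([600.1, 134.8]), array([162.7, 200.2]), 6.7, 1313) local x,y pct [[-84.7 -98.9]
 [ 70.1 100.1]] 0.0754
slim 33 mouth x,y range [[-59.9  29.8]
 [  1.4  63.7]]
wide 132 mouth x,y range [[-59.5 -73.7]
 [ -5.  -22. ]]
battery in tool 468 [[  3.8 -34.9 -18.1]
 [  6.8 -34.  -13.3]
 [ 31.9 -17.8  22.9]
 [ 56.6  24.7  26.8]
 [ 59.7  29.   27.8]]
```

View pics/crop8.png

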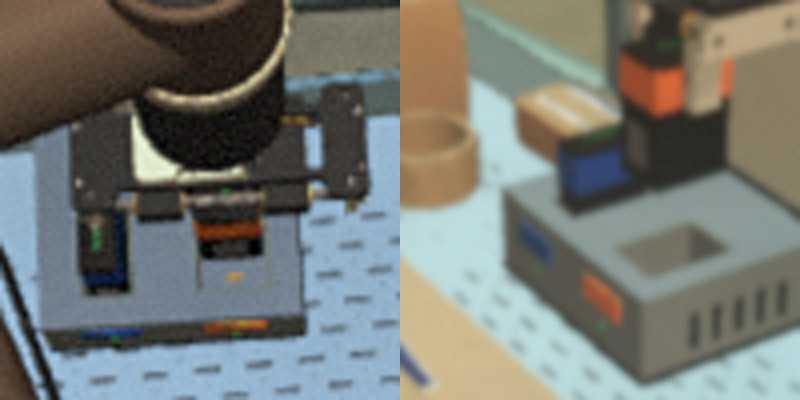

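Slim is seated and the wide one is aligned over its bay; lower it.

Emit:
move_arm:
  commands:
    - [[0,0.05,-0.35,0],[2,0,0,0],[2.5,0,0,0],[1.5,0,0,0],[1,0,0,0],[1,0,0,0],[0.6,0,0,0],[0,0,0,0]]

```text
clock: 23.3
tool_pos: [0.585, 0.0851, 0.1134]
orientation: [-73.5, 89.9, -156.6]
force: [-0.1, 0.5, -2.6]
opening: 0.0458
```

Bottom is at about 52 mm, inside the bay, with no contact force.

Emit:
move_arm:
  commands:
    - [[1,0,0,0],[1,0,0,0],[0.6,0,0,0],[0.2,0,0,0],[0.1,0,0,0],[0,0,0,0],[0,0,0,0]]

```text
clock: 24.0
tool_pos: [0.5851, 0.0853, 0.0863]
orientation: [71.3, 90.0, -11.8]
force: [-6.4, 1.3, 10.4]
opening: 0.046
```

Emit:
move_arm:
  commands:
    - [[0,0,0,0],[0,0,0,0],[0,0,0,0],[0,0,0,0],[0,0,0,0]]
  jaw: 6.4

```text
clock: 24.5
tool_pos: [0.5853, 0.0852, 0.0848]
orientation: [-47.7, 90.0, -130.8]
force: [-0.1, 0.2, -0.1]
opening: 0.0639
```

Emit:
move_arm:
  commands:
    - [[-1,0,0,0],[-2,0,0,0],[-3,0,0,0],[-3,0,0,0],[-3,0,0,0],[-2,-2,2,0],[0,-4,3,0],[0,-4,3,0]]

```text
clock: 25.3
tool_pos: [0.4949, -0.0068, 0.2261]
orientation: [98.6, 89.9, 15.5]
force: [0.3, -1.2, 0.3]
opening: 0.0642
```

Emit:
move_arm:
  commands:
    - [[0,-3,4,0],[0,-1,4,0],[0,-1,4,0],[0,0,4,0],[0,0,4,0],[0,0,3,0],[0,0,1,0],[0,0,0,0]]

```text
clock: 26.1
tool_pos: [0.4745, -0.2517, 0.2251]
orientation: [-66.2, 90.0, -149.5]
force: [-0.3, 0.3, 0.2]
opening: 0.0639
```

```bash
python3 - <<'E'
from bay import *
p,R,o=tool();print(p,o['opening'],o['force'].round(1))
a,d=shot('top','10');b,d2=shot('side','10')
P=cloud('top',d);L=loc(P);z=P[...,2]
for n,y in(('slim',48),('wide',-48)):
    k=(z>.115)&(z<.135)&(abs(L[...,0]+25)<50)&(abs(L[...,1]-y)<38); r=cv2.minAreaRect(L[k].astype(np.float32)); print(n,np.round(r[0],1),np.round(r[1],1),r[2],np.median(z[k]),k.sum())
P=cloud('side',d2);L=loc(P);z=P[...,2]
k=(z>.13)&(z<.24)&(abs(L[...,1])<95)&(abs(L[...,0]-80)<45); f=np.polyfit(z[k]*1000,L[k][:,0],1); print('cover lean x/z slope',f,k.sum(),'angle',np.pi/2+np.arctan(f[0]))
f=lambda i,v0,v1,u0,u1:cv2.resize(i[v0:v1,u0:u1],(400,400),interpolation=cv2.INTER_CUBIC)
cv2.imwrite('pics/crop9.png',np.hstack([f(a,150,270,230,350),f(b,120,270,230,380)])[:,:,::-1])
E
```

```text
[ 0.47445077 -0.25167025  0.22514675] 0.06390835724987562 [-0.3  0.3  0.2]
slim [-23.   48.1] [30.5 65.4] 87.92420959472656 0.12490386733673908 222
wide [-24.7 -45.6] [66.6 46.5] 0.21273912489414215 0.12470416905774195 334
cover lean x/z slope [-6.77318074e-03  7.60229740e+01] 145 angle 1.564023249624552
```

View pics/crop9.png

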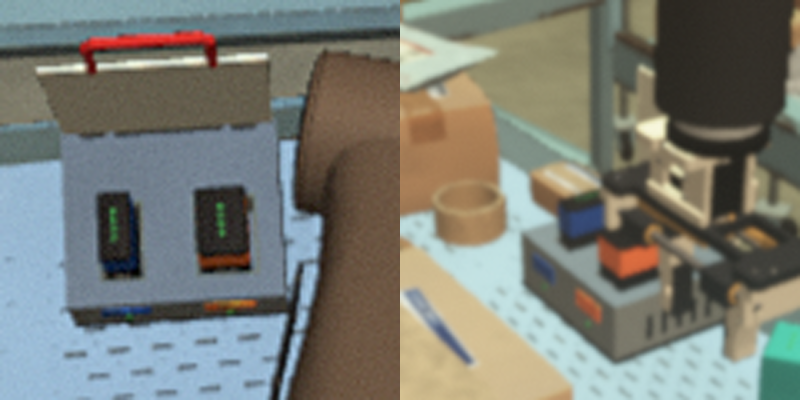

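```bash
python3 -c "
from plant import close_job
print(close_job())"
```

```text
the job is handed in; nothing more can be done
None
```

The cover is standing straight up and both batteries are in their own bays, down on the floor. The job was handed in at about 26 s of the 72 s; `close_job()` gives no verdict.

I raised the cover by its red bar to upright, then let it go. After that I placed the slim blue battery and then the thick orange one. I did not touch the turquoise and purple look-alikes, the tape rolls or the parcels, and the last picture showed nothing out of place.

Last checks, all within the limits:

| Check | Measured | Limit |
|---|---|---|
| Slim battery, distance from bay centre | about 2.0 mm | 8 mm |
| Wide battery, distance from bay centre | about 2.4 mm | 8 mm |
| Slim battery, top height | 124.9 mm | 125 mm when on the floor |
| Wide battery, top height | 124.7 mm | 125 mm when on the floor |
| Cover angle | about 1.56 rad | 1.37–1.77 rad |

The arm was clear of everything at the end, with the tool at 0.225 m and no force on it.

- **Cameras disagree:** the side camera read 3 to 6 mm lower in y than the top camera. I relied mainly on the top camera for placing, and the fits confirmed it.
- **Cover pull:** the cover pulled on the gripper with up to about 17 N partway through the lift. I corrected the path and it went on without trouble.

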